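Seal the chocolate roll in its airtight canister

TASK

Close the open canister airtight for the night. Its lid lies on the table with its steel button down: press the button so that it pops up, lift the lid by it, and set the lid gently and fully home on the open canister while the button is still up; then press the button and make sure that it stays down. Leave the canister where it stands, and do not push the closed canister, the timer or the dough scraper about.

Things in the scene. Friction and masses are not known exactly. Their poses are not given: they have to be found in the camera images.
- canister: The open canister: round, clear plastic, 120 mm outside diameter, 112 mm inside, 125 mm high, loose, about 0.6 kg with the chocolate-topped roll in it (top 99 mm up, below the lid's skirt). Origin: centre of its underside; z up. It stands upright right of the scale, in front of or behind the closed canister.
- canister_rim (a point): Centre of the open canister's mouth, at the top of its rim, 125 mm above its underside. With the lid fully home its flange rests on this rim and the lid's origin is 18 mm below this point.
- full_canister: A second canister of the same make, with a plain roll in it and its own lid already on, button down: 124 mm across, 147 mm high. Loose; to be left alone. Origin: centre of its underside.
- lid: The loose lid: white plastic, round, 0.25 kg, right way up on the table left of the scale. Flange 124 mm across, 16 mm thick, flat on top, over a skirt 104 mm across (96 mm at its foot) and 18 mm deep; 34 mm high without the button. Too wide to grip by the flange. Origin: centre of the skirt's underside; z up. Fully home it is 107 mm above the canister's underside.
- lid_top (a point): Centre of the lid's flat top, 34 mm above its origin, on the button's axis.
- lid_button (a joint): Travel in m of the lid's steel button: 0 (within 0.001) = latched down, 0.017 = popped up, -0.0054 = bottom stop. Push-push: a press to the bottom stop and letting go changes it over, down to up or up to down; a press that stops short changes nothing. Spring 1 N when up, 3 N near the bottom; 8 N surely reaches the stop, up to 25 N does no harm. It is down at the start.
- button_top (a point): Centre of the top of the round steel button in the middle of the lid: 44 mm diameter, straight sides. Latched down it stands 5.5 mm above the lid's flat top (too little to grip), popped up 22.5 mm.
- dough_scraper: Bystander: bench scraper with blue back, 98 x 126 x 21 mm, flat on the table at the left. Loose. Origin: centre of its underside.
- timer: Bystander: round kitchen timer, 68 mm across, 55 mm high, right of the canisters. Loose. Origin: centre of its underside.
Mind the look-alikes: they are no part of the job. There is more than one size of the lid; the one meant has the size given above.

How it is judged:
On the way, in this order (a step that is already met when the one before it is completed fails the run):
1. the button of the lid has popped up (value of joint lid_button above 0.012 m), for 0.1 s.
2. the lid is fully home on the open canister with its button up (horizontal distance between lid and canister below 0.007 m and z of lid in the frame of canister between 0.1045 and 0.1095 m and angle between the z axis of lid and the z axis of canister, either way round below 0.04 rad and value of joint lid_button above 0.012 m), for 0.1 s.
At the end, for the whole second after the job is handed in: The lid is fully home on the open canister (centred within 7 mm, level within 0.04 rad, flange on the rim within 2.5 mm), its button latched down (below 0.003), the canister upright and within 30 mm of where it stood, all at rest (horizontal distance between lid and canister below 0.007 m and z of lid in the frame of canister between 0.1045 and 0.1095 m and angle between the z axis of lid and the z axis of canister, either way round below 0.04 rad and value of joint lid_button below 0.003 m and angle between canister's own z axis and vertical below 0.04 rad and distance of canister from where it was at the start of the episode below 0.03 m and linear speed of lid below 0.02 m/s); the robot touches nothing.
It fails at once if the open canister is tipped or pushed more than 50 mm away (angle between canister's own z axis and vertical above 0.3 rad or distance of canister from where it was at the start of the episode above 0.05 m).
It fails at once if the lid is dropped or slammed on the canister (faster than 0.45 m/s just above its seat) (horizontal distance between lid and canister below 0.02 m and z of lid in the frame of canister between 0.1 and 0.13 m and linear speed of lid above 0.45 m/s).
It fails at once if the closed canister is pushed more than 25 mm or tipped (angle between full_canister's own z axis and vertical above 0.3 rad or distance of full_canister from where it was at the start of the episode above 0.025 m).
It fails at once if the timer or the dough scraper is pushed more than 30 mm (distance of any of dough_scraper, timer from where it was at the start of the episode above 0.03 m).
It also fails if it takes over 58 s, if anything falls off the work surface, if the arm or the gripper's body presses on something with over 40 N, if the wrist force passes 120 N, or if a joint passes its speed limit or range.

ROBOT

A 6-joint arm with a two-finger parallel gripper is mounted at the origin on a cart in front of the work surface, level with it; the furniture and walls round the work are solid. World frame = base frame: x ahead of the robot, y to its left, z up, the work surface at z = 0. Lengths are in m, angles in rad, forces in N, time in s.
With the tool pointing down it reaches from about 0.35 to 0.975 m from the base axis. Payload 4.9 kg.
Tool frame: the origin (TCP) lies at the very end of the fingers, on their centre line; the grasp point (between the pads) lies 19 mm behind it; z points along the fingers, y is the line along which they close (so a half turn about z gives the same grasp; the last joint's range is limited). The gripper opens to 85 mm and grips with 20 to 120 N. Pads are 22 mm wide; open, the fingers measure 114 mm over their backs; the gripper's body (76 mm by 85 mm) begins 54 mm behind the grasp point. The pads swing forward as they close: fully open they stand 13 mm farther back than shut.
Start: joints at [-1.3, 0.053, 1.613, -0, 1.476, -0.119], TCP at [0.237, -0.578, 0.209] pointing down, gripper open.
Joint ranges: [-3.01, 3.01], [-1.01, 2.22], [0.06, 2.58], [-1.02, 4.17], [0.09, 2.62], [-3.14, 3.14]. Speed limits (rad/s): [2.57, 2.57, 3.14, 3.14, 3.14, 3.14].

INTERFACE

Orientations are given as a 3x3 rotation matrix whose columns are the frame's x, y, z axes.
In Python, from workcell import telemetry, optics, manip gives the robot as it stands.
- The arm moves only by the shell command python3 -m creep 'ROWS' [FORCE]. ROWS is JSON, a list that holds one entry, the list of rows, each a list of 7 numbers: the shift along the tool's x, y, z scaled (see below), then the turn, a rotation vector about the tool's x, y, z scaled (see below), then the opening, from -1 (shut) to 1 (fully open). A call has exactly 8 rows; each row shifts and turns the commanded pose from where the row before left it, along the tool's axes as they then stand; what a row does not reach is not made up. The controller multiplies each number of a shift by 0.02 m and each number of a turn by 180 degrees. A row lasts 1/10 s, in which the tool goes at most 50 mm and 8.59 degrees, less where a joint would pass 70% of its speed; a pose out of reach is approached as far as the arm can. A call with a number of a shift or a turn outside -1 to 1 is refused whole. A call with a gripper value outside its range is refused whole. The fingers move at their own pace and stop on an object; FORCE is the grip in N (left out, the last holds). Time passes only in rows, so rows that do not move let the fingers close, or fill a call up. It gives the time, the measured TCP pose, the force, the opening and the grip force at its end, in the units of the state.
- telemetry.get_state(): the state, without advancing time (a new reading comes with each control period).
- optics.grab_frame(name): name is "scene" or "top" or "wrist"; returns the picture (400x640x3 uint8, red, green, blue); there is no depth.
- optics.camera_params(name): a dict with "camera_matrix" (3x3 intrinsics, pixels), "R" (3x3) and "t" (3): a world point X has camera coordinates R X + t; the wrist camera has in their place "mount" (4x4, takes a point from camera to tool coordinates, whose origin is the TCP and whose axes are the flange's). Camera axes: x right, y down, z forward; pixel columns grow to the right and rows downward; lengths in m; the calibration is good to about 2 mm. A picture is of the moment at which its call begins: read the wrist's pose just before it. camera_params takes no time and is no camera call.
- manip.job_done(): hands the job in; it is judged then, once.
Trained networks look in the newest picture that a camera, given by its name, has taken for a name from the list of things; names that differ only in an ending like _2 or _b are one class to them, and where a whole thing is asked for, a point or a joint stands for the part that bears it (a point fixed in the world has none). Each returns a list of dicts, best first, with "confidence" (0 to 1); they miss things now and then, are a little off and sometimes report something else, mostly with a low value. They report only what shows in the picture. A call takes as long as a camera call. They do not tell look-alikes from the thing itself.
- optics.find_in(camera, thing): "position" ([column, row] in pixels, amid what is visible of it).
- optics.landmark_of(camera, thing): "position" ([column, row] in pixels: a listed point, or the origin of a listed thing).
The state is a dict: "clock": time; "joint_pos": joint angles; "joint_vel": joint speeds; "tau": joint torques, N m; "ee_pos": TCP position; "ee_rot": TCP orientation; "ft_force": force on the tool from outside, world axes, zero at the start; "wrist_torque": the same for the moment, N m; "finger_gap": finger opening in m; "grip_force": force on a finger pad.
Only numpy, scipy, OpenCV 4.12 (cv2) and the standard library are available. Lean on these libraries where they do the work, as an engineer would, in place of code of your own. Each camera call takes 0.05 s, during which the arm holds its last target. There are 200 camera calls.

## Working session

There is one attempt and no reset: what is moved stays moved. The work goes in short steps, Python scripts to look and compute and a shell command to move; the robot and the scene stay as the last step left them, time stands still between calls to the robot, and variables do not carry over. Pictures are saved under pics/ and viewed, at most 10 in all, crops included, and the job is handed in when it is done.

```bash
ls; mkdir -p pics
cat > h.py <<'E'
import numpy as np, cv2
from workcell import telemetry, optics, manip
def ray(cam,uv,z):
    p=optics.camera_params(cam);K=np.array(p["camera_matrix"])
    d=np.linalg.inv(K)@[uv[0],uv[1],1]
    if cam=="wrist":
        s=telemetry.get_state();M=np.array(p["mount"]);Rt=np.array(s["ee_rot"])
        D=Rt@M[:3,:3]@d;C=Rt@M[:3,3]+np.array(s["ee_pos"])
    else:
        R=np.array(p["R"]);D=R.T@d;C=-R.T@np.array(p["t"])
    return C+D*(z-C[2])/D[2]
def st():
    s=telemetry.get_state()
    print(round(s["clock"],2),np.round(s["ee_pos"],4),np.round(s["ee_rot"],3).tolist(),np.round(s["ft_force"],1),s["finger_gap"],s["grip_force"],np.round(s["joint_pos"],2))
E
python3 - <<'E'
from h import *
st()
for c in ["scene","top"]:
    im=optics.grab_frame(c); cv2.imwrite(f"pics/{c}0.png",im[:,:,::-1])
    for n,z in [("lid_top",.034),("button_top",.0395),("canister_rim",.125),("full_canister",0),("canister",0),("timer",0),("dough_scraper",0)]:
        for r in optics.landmark_of(c,n)[:4]:
            print(c,n,round(r["confidence"],2),np.round(r["position"],1),np.round(ray(c,r["position"],z),4))
E
```

```text
pics
0.0 [ 0.2373 -0.5775  0.2082] [[0.925, 0.38, -0.001], [0.38, -0.925, 0.002], [0.0, -0.002, -1.0]] [ 0.5 -1.6  0.4] 0.08527346187870687 0.0 [-1.3   0.05  1.61 -0.    1.48 -0.12]
scene lid_top 0.6 [337.1 180.3] [0.5017 0.1158 0.034 ]
scene lid_top 0.57 [276.6 168.5] [0.3254 0.1333 0.034 ]
scene button_top 0.58 [337.8 178.7] [0.5034 0.1176 0.0395]
scene button_top 0.54 [280.1 170.5] [0.3377 0.1238 0.0395]
scene canister_rim 0.62 [373.  310.8] [ 0.6307 -0.2902  0.125 ]
scene full_canister 0.72 [299.9 127.5] [0.3606 0.3226 0.    ]
scene full_canister 0.56 [290.  304.7] [ 0.4293 -0.2545  0.    ]
scene full_canister 0.19 [364.2 329.5] [ 0.6196 -0.2926  0.    ]
scene canister 0.9 [365.1 328. ] [ 0.6215 -0.2886  0.    ]
scene timer 0.69 [322.  366.3] [ 0.53   -0.3951  0.    ]
scene dough_scraper 0.69 [301.1 124.9] [0.3626 0.3336 0.    ]
top lid_top 0.97 [262.7 251.3] [0.3351 0.1422 0.034 ]
top lid_top 0.9 [272.1 191.4] [0.5019 0.1181 0.034 ]
top button_top 0.53 [270.1 193.9] [0.4946 0.1229 0.0395]
top button_top 0.38 [262.1 251.7] [0.3345 0.143  0.0395]
top canister_rim 0.74 [423.9 138.6] [ 0.6364 -0.2831  0.125 ]
top full_canister 0.58 [400.7 215.5] [ 0.4368 -0.2489  0.    ]
top canister 0.61 [411.7 149.6] [ 0.6282 -0.281   0.    ]
top timer 0.68 [451.9 181.8] [ 0.5353 -0.3976  0.    ]
top dough_scraper 0.73 [204.4 243.6] [0.3525 0.3146 0.    ]
```

View pics/top0.png

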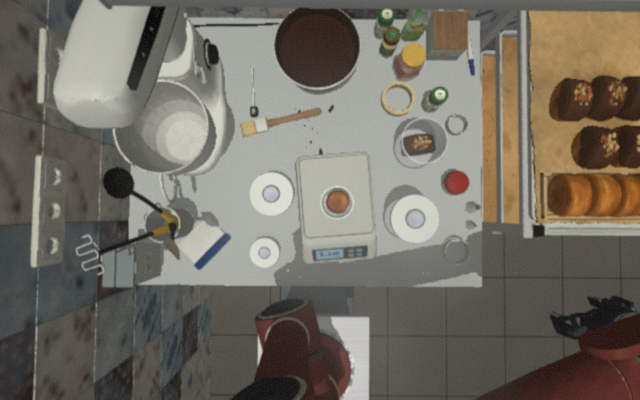

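View pics/scene0.png

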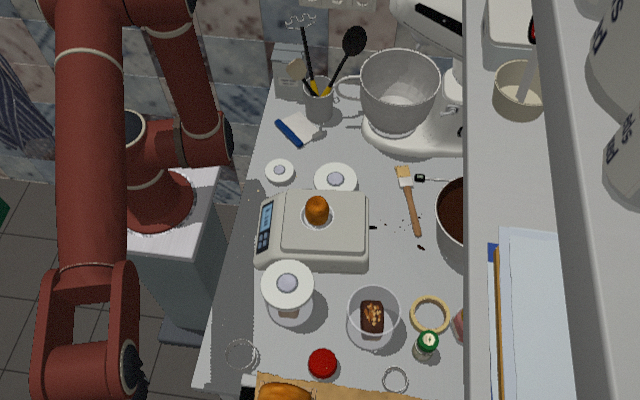

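The top view shows two lids: a large one at (272,192) and a small look-alike at (263,251). It also shows the open canister at (420,143), the closed canister at (413,217) and the timer at (457,182). I'll go for the large lid, at about (0.502, 0.118).

```bash
python3 -m creep '[[[0,0,-1,0,0,0.0413,-1],[0,0,-1,0,0,0.0413,-1],[0,0,-1,0,0,0.0413,-1],[0.38,-1,0,0,0,0,-1],[0.38,-1,0,0,0,0,-1],[0.38,-1,0,0,0,0,-1],[0.38,-1,0,0,0,0,-1],[0.38,-1,0,0,0,0,-1]]]' 40
python3 -m creep '[[[0.38,-1,0,0,0,0,-1],[0.38,-1,0,0,0,0,-1],[0.38,-1,0,0,0,0,-1],[0.38,-1,0,0,0,0,-1],[0.38,-1,0,0,0,0,-1],[0.38,-1,0,0,0,0,-1],[0.38,-1,0,0,0,0,-1],[0.38,-1,0,0,0,0,-1]]]'
python3 - <<'E'
from h import *
st()
E
```

```text
clock: 1.6
ee_pos: [0.2757, -0.4773, 0.2695]
ee_rot: [[1.0, 0.0, 0.0], [0.0, -1.0, -0.0], [0.0, 0.0, -1.0]]
ft_force: [-0.4, -0.4, 0.3]
finger_gap: 0.0002
grip_force: 0.0
clock: 2.4
ee_pos: [0.3364, -0.3172, 0.2696]
ee_rot: [[1.0, 0.0, 0.0], [0.0, -1.0, -0.0], [0.0, 0.0, -1.0]]
ft_force: [0.8, -0.8, 0.0]
finger_gap: 0.0
grip_force: 0.0
2.4 [ 0.3364 -0.3172  0.2696] [[1.0, 0.0, 0.0], [0.0, -1.0, -0.0], [0.0, 0.0, -1.0]] [ 0.8 -0.8  0. ] 4.7892325032381545e-05 0.0 [-0.92 -0.38  1.9   0.    1.62  0.65]
```

```bash
python3 -m creep '[[[0.375,-1,0,0,0,0,-1],[0.375,-1,0,0,0,0,-1],[0.375,-1,0,0,0,0,-1],[0.375,-1,0,0,0,0,-1],[0.375,-1,0,0,0,0,-1],[0.375,-1,0,0,0,0,-1],[0.375,-1,0,0,0,0,-1],[0.375,-1,0,0,0,0,-1]]]' >/dev/null
python3 -m creep '[[[0.375,-1,0,0,0,0,-1],[0.375,-1,0,0,0,0,-1],[0.375,-1,0,0,0,0,-1],[0.375,-1,0,0,0,0,-1],[0.375,-1,0,0,0,0,-1],[0.375,-1,0,0,0,0,-1],[0.375,-1,0,0,0,0,-1],[0.375,-1,0,0,0,0,-1]]]' >/dev/null
python3 -m creep '[[[0.375,-1,0,0,0,0,-1],[0.375,-1,0,0,0,0,-1],[0.375,-1,0,0,0,0,-1],[0.375,-1,0,0,0,0,-1],[0.375,-0.8,0,0,0,0,-1],[0.375,-0.8,0,0,0,0,-1],[0,0,0,0,0,0,-1],[0,0,0,0,0,0,-1]]]'
python3 - <<'E'
from h import *
st()
im=optics.grab_frame("wrist"); cv2.imwrite("pics/w1.png",im[:,:,::-1])
for n,z in [("lid_top",.034),("button_top",.0395)]:
    for r in optics.landmark_of("wrist",n)[:4]:
        print(n,round(r["confidence"],2),np.round(r["position"],1),np.round(ray("wrist",r["position"],z),4))
E
```

```text
clock: 4.8
ee_pos: [0.5007, 0.1139, 0.2693]
ee_rot: [[1.0, 0.001, -0.0], [0.001, -1.0, -0.0], [-0.0, 0.0, -1.0]]
ft_force: [-0.0, -0.6, -0.4]
finger_gap: -0.0002
grip_force: 0.0
4.8 [0.5007 0.1139 0.2693] [[1.0, 0.001, -0.0], [0.001, -1.0, -0.0], [-0.0, 0.0, -1.0]] [-0.  -0.6 -0.4] -0.000157850113851634 0.0 [ 0.08 -0.25  1.79 -0.    1.6   1.65]
lid_top 0.88 [296.2 265.4] [0.3396 0.1473 0.034 ]
lid_top 0.68 [315.  170.7] [0.4931 0.1169 0.034 ]
button_top 0.77 [313.3 168.9] [0.497  0.1192 0.0395]
```

View pics/w1.png

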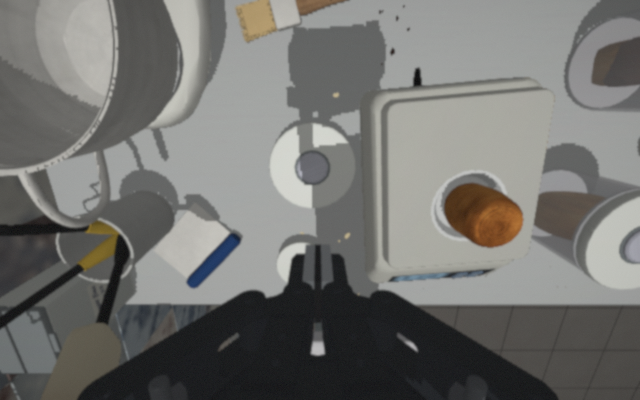

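The wrist view shows the large lid with its flange centred at about (312,165) and its button at (313,168). I'll refine that by segmentation.

Run:
```python
from h import *
im=cv2.cvtColor(cv2.imread("pics/w1.png"),cv2.COLOR_BGR2GRAY)
def fit(im,box,th,inv,cam,z):
    x0,y0,x1,y1=box;b=im[y0:y1,x0:x1]
    m=((b<th) if inv else (b>th)).astype(np.uint8)
    c=max(cv2.findContours(m,cv2.RETR_EXTERNAL,cv2.CHAIN_APPROX_NONE)[0],key=cv2.contourArea)
    e=cv2.fitEllipse(cv2.convexHull(c)); p=(e[0][0]+x0,e[0][1]+y0)
    r=ray(cam,p,z); w=np.linalg.norm(ray(cam,(p[0]+e[1][0]/2,p[1]),z)-ray(cam,(p[0]-e[1][0]/2,p[1]),z))
    print(cam,np.round(p,1),np.round(e[1],1),np.round(r,4),"width",round(w,4))
print(im[165,262:362:3]); print(im[115:225:3,312])
for th in (120,140): fit(im,(292,146,334,188),th,True,"wrist",.0395)
for th in (190,200,210): fit(im,(262,115,360,215),th,False,"wrist",.034)
```

```text
[165 164 168 209 211 212 211 211 212 211 210 144 150 108 104 104 104 104
 107 107 106 104  83 118 124 125 124 124 124 123 125 110 103  92]
[125 107 106 155 159 158 159 160 159 159 134 125  82  99 104 105 104 105
 108 108 106 109 104  99 152 152 153 153 154 154 153 160 164 166 166 166
 165]
wrist [313.5 167. ] [34.5 37.5] [0.4998 0.1189 0.0395] width 0.048
wrist [319.  164.7] [46.7 52.3] [0.503  0.1112 0.0395] width 0.0648
wrist [293.  168.8] [43.8 78.2] [0.496 0.148 0.034] width 0.062
wrist [294.  168.5] [44.8 75. ] [0.4964 0.1465 0.034 ] width 0.0633
wrist [294.3 168.6] [42.4 71.4] [0.4962 0.1462 0.034 ] width 0.06
```

```bash
python3 -m creep '[[[0,-0.12,1,0,0,0,-1],[0,-0.11,1,0,0,0,-1],[0,0,1,0,0,0,-1],[0,0,1,0,0,0,-1],[0,0,1,0,0,0,-1],[0,0,1,0,0,0,-1],[0,0,1,0,0,0,-1],[0,0,1,0,0,0,-1]]]' >/dev/null
python3 -m creep '[[[0,0,0.8,0,0,0,-1],[0,0,0.7,0,0,0,-1],[0,0,0.6,0,0,0,-1],[0,0,0.5,0,0,0,-1],[0,0,0.3,0,0,0,-1],[0,0,0.2,0,0,0,-1],[0,0,0,0,0,0,-1],[0,0,0,0,0,0,-1]]]'
python3 - <<'E'
from h import *
im=optics.grab_frame("wrist"); cv2.imwrite("pics/w2.png",im[:,:,::-1])
E
```

```text
clock: 6.55
ee_pos: [0.5013, 0.1187, 0.0479]
ee_rot: [[1.0, 0.001, 0.001], [0.001, -1.0, 0.0], [0.001, -0.0, -1.0]]
ft_force: [-0.6, 1.3, -0.1]
finger_gap: 0.0
grip_force: 0.0
```

View pics/w2.png

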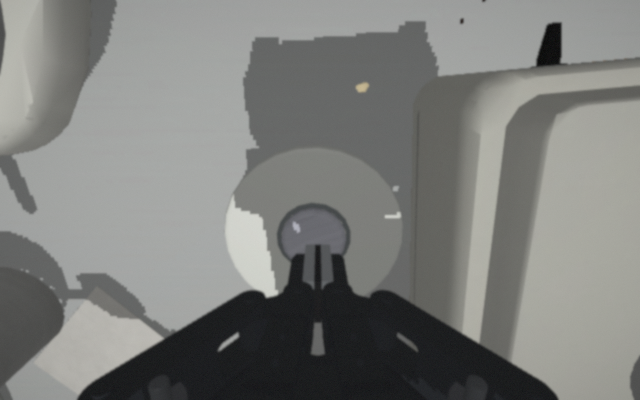

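The button shows at about (314,237), right under the fingertips at about (318,250). I'll compute the offset and press.

```bash
python3 - <<'E'
from h import *
print(ray("wrist",(314,237),.0395), ray("wrist",(313.5,226),.034))
E
python3 -m creep '[[[0,0,0.2,0,0,0,-1],[0,0,0.2,0,0,0,-1],[0,0,0.15,0,0,0,-1],[0,0,0.1,0,0,0,-1],[0,0,0.1,0,0,0,-1],[0,0,0,0,0,0,-1],[0,0,0,0,0,0,-1],[0,0,0,0,0,0,-1]]]'
```

```text
[0.5010446  0.12119546 0.0395    ] [0.50652768 0.12157125 0.034     ]
clock: 7.4
ee_pos: [0.5011, 0.1187, 0.0326]
ee_rot: [[1.0, 0.001, 0.0], [0.001, -1.0, 0.0], [0.0, -0.0, -1.0]]
ft_force: [-0.9, -0.5, 0.2]
finger_gap: 0.0002
grip_force: 0.0
```

```bash
python3 -m creep '[[[0,0,0.05,0,0,0,-1],[0,0,0.05,0,0,0,-1],[0,0,0,0,0,0,-1],[0,0,0,0,0,0,-1],[0,0,0,0,0,0,-1],[0,0,0,0,0,0,-1],[0,0,0,0,0,0,-1],[0,0,0,0,0,0,-1]]]'
python3 - <<'E'
from h import *
im=optics.grab_frame("wrist"); cv2.imwrite("pics/w3.png",im[200:320,220:420,::-1].repeat(3,0).repeat(3,1))
E
```

```text
clock: 8.2
ee_pos: [0.5009, 0.1186, 0.0304]
ee_rot: [[1.0, 0.001, 0.0], [0.001, -1.0, -0.0], [0.0, 0.0, -1.0]]
ft_force: [0.3, -0.1, -0.0]
finger_gap: 0.0002
grip_force: 0.0
```

View pics/w3.png

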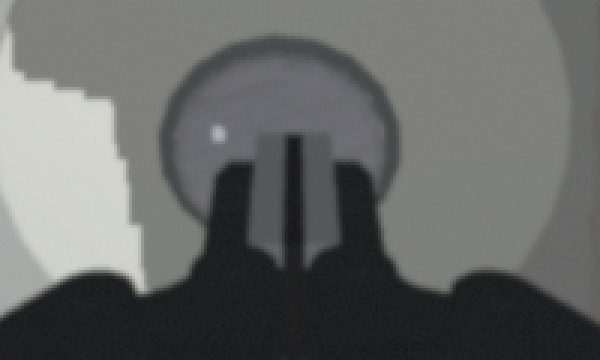

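The fingertips are over the button, which spans crop columns 160–400, and no contact force shows. I'll check the button's distance from its apparent size.

```bash
python3 - <<'E'
from h import *
p=optics.camera_params("wrist");K=np.array(p["camera_matrix"]);print(K.round(1).tolist(),np.round(p["mount"],4).tolist())
M=np.array(p["mount"])
# project TCP
Mi=np.linalg.inv(M);c=Mi@[0,0,0,1];u=K@c[:3];print("tcp px",u[:2]/u[2],c[2])
for w in (78,80): print("depth",K[0,0]*.044/w)
for z in (.02,.03,.0395): print(z,ray("wrist",(313.3,247),z))
E
python3 -m creep '[[[0,0,0.05,0,0,0,-1],[0,0,0.05,0,0,0,-1],[0,0,0.05,0,0,0,-1],[0,0,0,0,0,0,-1],[0,0,0,0,0,0,-1],[0,0,0,0,0,0,-1],[0,0,0,0,0,0,-1],[0,0,0,0,0,0,-1]]]'
```

```text
[[286.8, 0.0, 317.4], [0.0, 286.8, 200.7], [0.0, 0.0, 1.0]] [[-0.0005, -0.9465, -0.3227, 0.0834], [1.0, -0.0007, 0.0003, -0.0002], [-0.0005, -0.3227, 0.9465, -0.163], [0.0, 0.0, 0.0, 1.0]]
tcp px [317.76782884 242.40644006] 0.1811841507659081
depth 0.1617843357293202
depth 0.15773972733608718
0.02 [0.49211754 0.12165444 0.02      ]
0.03 [0.49743576 0.12149848 0.03      ]
0.0395 [0.50248807 0.12135031 0.0395    ]
clock: 9.05
ee_pos: [0.501, 0.1187, 0.0275]
ee_rot: [[1.0, 0.001, 0.0], [0.001, -1.0, 0.0], [0.0, -0.0, -1.0]]
ft_force: [-0.1, -0.2, 0.2]
finger_gap: -0.0002
grip_force: 0.0
```

```bash
python3 -m creep '[[[0,0,0.05,0,0,0,-1],[0,0,0.05,0,0,0,-1],[0,0,0.05,0,0,0,-1],[0,0,0.05,0,0,0,-1],[0,0,0,0,0,0,-1],[0,0,0,0,0,0,-1],[0,0,0,0,0,0,-1],[0,0,0,0,0,0,-1]]]'
python3 - <<'E'
from h import *
im=optics.grab_frame("wrist"); a=im[190:320,220:420,::-1]; a=cv2.resize(a,None,fx=2.4,fy=2.4)
s=optics.grab_frame("scene"); b=cv2.resize(s[130:220,270:410,::-1],None,fx=3.4,fy=3.4)
h=max(a.shape[0],b.shape[0])
c=np.zeros((h+0,300+a.shape[1],3),np.uint8)
cv2.imwrite("pics/w4.png",np.vstack([np.pad(a,((0,0),(0,b.shape[1]-a.shape[1] if b.shape[1]>a.shape[1] else 0),(0,0))),b[:, :max(a.shape[1],b.shape[1])]]) if b.shape[1]>=a.shape[1] else a)
print(a.shape,b.shape)
E
```

```text
clock: 9.85
ee_pos: [0.501, 0.1186, 0.0235]
ee_rot: [[1.0, 0.001, 0.0], [0.001, -1.0, 0.0], [0.0, -0.0, -1.0]]
ft_force: [0.5, -0.4, 0.0]
finger_gap: -0.0001
grip_force: 0.0
(312, 480, 3) (306, 476, 3)
```

View pics/w4.png

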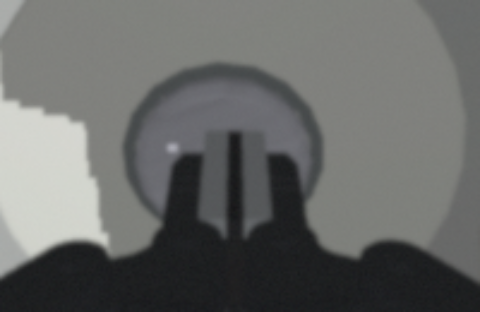

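The tips are still clear of the button, which keeps growing in the view as I descend. So contact lies lower than the readings suggest, and I'll continue in small steps, watching the force.

```bash
python3 -m creep '[[[0,0,0.05,0,0,0,-1],[0,0,0.05,0,0,0,-1],[0,0,0.05,0,0,0,-1],[0,0,0,0,0,0,-1],[0,0,0,0,0,0,-1],[0,0,0,0,0,0,-1],[0,0,0,0,0,0,-1],[0,0,0,0,0,0,-1]]]'
python3 - <<'E'
from h import *
st()
s=telemetry.get_state(); print(np.round(s["tau"],2),np.round(s["wrist_torque"],2))
im=optics.grab_frame("scene"); cv2.imwrite("pics/s5.png",cv2.resize(im[100:260,200:440,::-1],None,fx=3.3,fy=3.3))
E
```

```text
clock: 10.75
ee_pos: [0.5009, 0.1187, 0.0204]
ee_rot: [[1.0, 0.001, 0.0], [0.001, -1.0, 0.0], [0.0, -0.0, -1.0]]
ft_force: [-0.2, -0.4, -0.4]
finger_gap: -0.0002
grip_force: 0.0
10.75 [0.5009 0.1187 0.0204] [[1.0, 0.001, 0.0], [0.001, -1.0, 0.0], [0.0, -0.0, -1.0]] [-0.2 -0.4 -0.4] -0.00024202180501457405 0.0 [ 0.09 -0.01  2.01  0.    1.14  1.66]
[ -0.   -31.37 -31.81   0.    -0.    -0.  ] [-0.05 -0.01 -0.01]
```

View pics/s5.png

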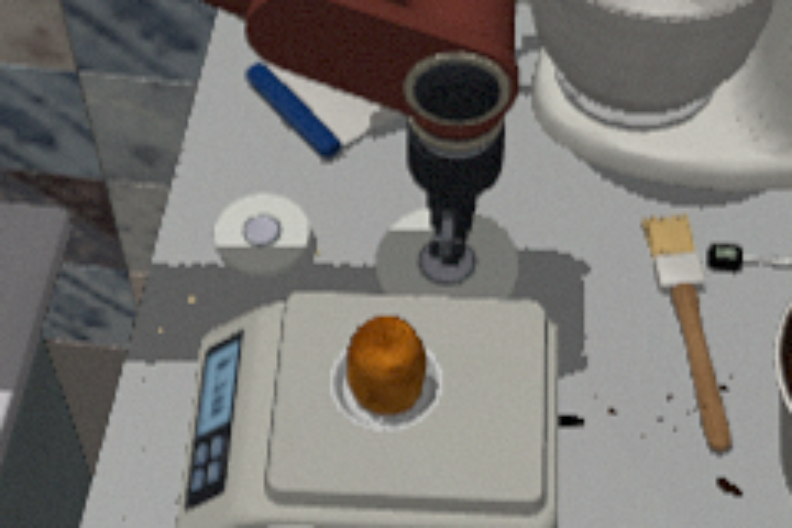

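The fingertip shows at about scene pixel (337,179), at or just above the button. I'll compare that with where the reported TCP projects.

```bash
python3 - <<'E'
from h import *
for cam in ("scene","top"):
    p=optics.camera_params(cam);K=np.array(p["camera_matrix"]);R=np.array(p["R"]);t=np.array(p["t"])
    for z in (.0204,.03,.04,.05): 
        u=K@(R@[.501,.1187,z]+t); print(cam,z,np.round(u[:2]/u[2],1))
    print(cam,"C",-R.T@t)
im=optics.grab_frame("wrist"); cv2.imwrite("pics/w6.png",im[:,:,::-1])
g=cv2.cvtColor(im,cv2.COLOR_RGB2GRAY); print(g[235,215:425:3])
E
python3 -m creep '[[[0,0,0.05,0,0,0,-1],[0,0,0.05,0,0,0,-1],[0,0,0.05,0,0,0,-1],[0,0,0,0,0,0,-1],[0,0,0,0,0,0,-1],[0,0,0,0,0,0,-1],[0,0,0,0,0,0,-1],[0,0,0,0,0,0,-1]]]'
```

```text
scene 0.0204 [336.9 182.2]
scene 0.03 [336.9 180.2]
scene 0.04 [337.  178.2]
scene 0.05 [337.1 176.1]
scene C [ 0.57846075 -0.70717439  1.20316279]
top 0.0204 [272.5 192. ]
top 0.03 [272.1 191.8]
top 0.04 [271.6 191.6]
top 0.05 [271.1 191.4]
top C [ 0.44623639 -0.02065978  1.1034764 ]
[213 212 206 137 132 134 130 129 130 129 129 128 130 128 129 128 130 128
 128 130 124  89  74  81  98 104 108 111 110 109 106 105 106 109 109 110
 110 111 110 109 107  96  78  74  85 126 129 130 128 129 130 129 128 129
 128 130 129 129 130 129 127 128 129 128 130 129 124 107 106 105]
clock: 11.65
ee_pos: [0.501, 0.1187, 0.0175]
ee_rot: [[1.0, 0.001, 0.0], [0.001, -1.0, 0.0], [0.0, -0.0, -1.0]]
ft_force: [-1.1, -0.2, 3.1]
finger_gap: 0.0003
grip_force: 1.4
```

```bash
python3 -m creep '[[[0,0,0.1,0,0,0,-1],[0,0,0,0,0,0,-1],[0,0,0,0,0,0,-1],[0,0,0,0,0,0,-1],[0,0,0,0,0,0,-1],[0,0,0,0,0,0,-1],[0,0,0,0,0,0,-1],[0,0,0,0,0,0,-1]]]'
python3 -m creep '[[[0,0,0.1,0,0,0,-1],[0,0,0,0,0,0,-1],[0,0,0,0,0,0,-1],[0,0,0,0,0,0,-1],[0,0,0,0,0,0,-1],[0,0,0,0,0,0,-1],[0,0,0,0,0,0,-1],[0,0,0,0,0,0,-1]]]'
```

```text
clock: 12.45
ee_pos: [0.501, 0.1187, 0.0155]
ee_rot: [[1.0, 0.001, 0.0], [0.001, -1.0, 0.0], [0.0, -0.0, -1.0]]
ft_force: [-0.2, 0.3, 2.4]
finger_gap: -0.0
grip_force: 1.5
clock: 13.25
ee_pos: [0.501, 0.1187, 0.0135]
ee_rot: [[1.0, 0.001, 0.0], [0.001, -1.0, 0.0], [0.0, -0.0, -1.0]]
ft_force: [-0.1, 0.6, 3.2]
finger_gap: 0.0
grip_force: 1.6
```

```bash
python3 -m creep '[[[0,0,0.1,0,0,0,-1],[0,0,0,0,0,0,-1],[0,0,0,0,0,0,-1],[0,0,0,0,0,0,-1],[0,0,0,0,0,0,-1],[0,0,0,0,0,0,-1],[0,0,0,0,0,0,-1],[0,0,0,0,0,0,-1]]]'
```

```text
clock: 14.05
ee_pos: [0.5011, 0.1186, 0.0122]
ee_rot: [[1.0, 0.001, -0.0], [0.001, -1.0, -0.0], [-0.0, 0.0, -1.0]]
ft_force: [-2.9, -0.3, 8.2]
finger_gap: -0.0002
grip_force: 4.2
```

```bash
python3 -m creep '[[[0,0,0.05,0,0,0,-1],[0,0,0,0,0,0,-1],[0,0,0,0,0,0,-1],[0,0,-0.3,0,0,0,-1],[0,0,-0.5,0,0,0,-1],[0,0,-1,0,0,0,-1],[0,0,-1,0,0,0,-1],[0,0,-0.5,0,0,0,1]]]'
python3 -m creep '[[[0,0,0,0,0,0,1],[0,0,0,0,0,0,1],[0,0,0,0,0,0,1],[0,0,0,0,0,0,1],[0,0,0,0,0,0,1],[0,0,0,0,0,0,1],[0,0,0,0,0,0,1],[0,0,0,0,0,0,1]]]'
python3 - <<'E'
from h import *
im=optics.grab_frame("wrist"); s=optics.grab_frame("scene")
cv2.imwrite("pics/w7.png",np.hstack([im[100:340,160:480,::-1],cv2.resize(s[130:220,280:400,::-1],(320,240))]))
E
```

```text
clock: 14.85
ee_pos: [0.5015, 0.1187, 0.078]
ee_rot: [[1.0, 0.001, 0.002], [0.001, -1.0, 0.0], [0.002, -0.0, -1.0]]
ft_force: [0.2, 1.0, -0.1]
finger_gap: 0.0134
grip_force: 0.0
clock: 15.65
ee_pos: [0.5009, 0.1186, 0.0764]
ee_rot: [[1.0, 0.001, -0.0], [0.001, -1.0, -0.0], [-0.0, 0.0, -1.0]]
ft_force: [-0.3, 0.7, 0.1]
finger_gap: 0.0853
grip_force: 0.0
```

View pics/w7.png

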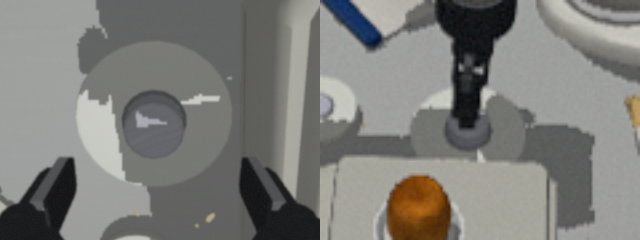

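The button is popped up. It sits at about wrist pixel (314,228), with the fingers straddling it about 4 px to the right. I'll work out the offset using the z bias found at contact (reading = true − 0.021).

Run:
```python
from h import *
print(ray("wrist",(314,228),.0352),ray("wrist",(314,213.5),.0127)); st()
im=optics.grab_frame("wrist"); g=cv2.cvtColor(im,cv2.COLOR_RGB2GRAY)
print(g[180:300:2,314]); print(g[225,270:360:2]); print(g[130:200:2,314]); print(g[213,230:245],g[213,380:398])
```

```text
[0.49227373 0.12150708 0.0352    ] [0.49555495 0.12173855 0.0127    ]
15.75 [0.5009 0.1186 0.0764] [[1.0, 0.001, -0.0], [0.001, -1.0, 0.0], [-0.0, -0.0, -1.0]] [ 0.4 -0.7  0.3] 0.08525781248408926 0.0 [ 0.09 -0.09  1.98  0.    1.25  1.66]
[122 120 121 121 117  88  73  79  85  85  85  86  96 100 100 100 102 103
 100 122 164 168 133 104 101 103 105 104 101 103 104 103 101 102 103 101
 102 103 101 104 118 119 121 120 118 119 120 120 120 119 118 118 118 110
 101  99 101  98  98  99]
[202 201 182 126 119 119  94  85  98 100 101 101 101 128 166 166 167 165
 166 129 110 109 109 109 110 109 109 110 107 103 103 103 104 105 105 101
  91  74 102 120 120 121 120 121 120]
[100 100  99  98  98 105 120 123 122 122 122 122 122 119 122 122 121 121
 122 121 122 123 122 122 120 122 120 121 121 117  88  73  79  85  85]
[160 160 160 160 159 164 178 193 198 200 200 202 200 202 201] [120 121 119 119 119 120 121 120 121 118 117 113 105  99 100 100  99 100]
```

```bash
python3 -m creep '[[[-0.25,-0.12,0,0,0,0,1],[0,0,0.5,0,0,0,1],[0,0,0.5,0,0,0,1],[0,0,0.5,0,0,0,1],[0,0,0.5,0,0,0,1],[0,0,0.5,0,0,0,1],[0,0,0.3,0,0,0,1],[0,0,0,0,0,0,1]]]'
python3 - <<'E'
from h import *
st()
im=optics.grab_frame("wrist"); cv2.imwrite("pics/w8.png",cv2.resize(im[100:400,160:480,::-1],None,fx=1.8,fy=1.8))
E
```

```text
clock: 16.6
ee_pos: [0.4949, 0.1209, 0.0189]
ee_rot: [[1.0, 0.001, -0.003], [0.001, -1.0, -0.0], [-0.003, 0.0, -1.0]]
ft_force: [-0.3, -0.6, -1.0]
finger_gap: 0.0857
grip_force: 0.0
16.6 [0.4949 0.1209 0.0189] [[1.0, 0.001, -0.003], [0.001, -1.0, -0.0], [-0.003, 0.0, -1.0]] [-0.3 -0.6 -1. ] 0.08565104435891252 0.0 [ 0.09 -0.02  2.02  0.    1.14  1.66]
```

View pics/w8.png

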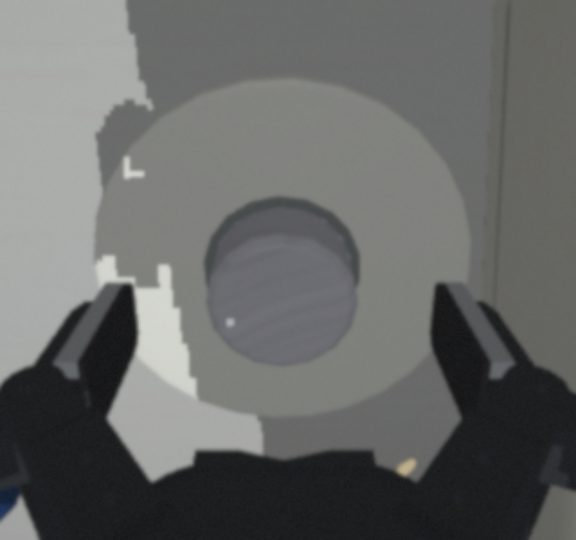

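The button is centred between the fingers: the midpoint is at crop column 284, the button at 282. The size-based ranging puts it within 1 mm of the TCP in x. I'll go 5 mm lower, grip and lift.

```bash
python3 -m creep '[[[0,0,0.27,0,0,0,1],[0,0,0,0,0,0,0.2],[0,0,0,0,0,0,-1],[0,0,0,0,0,0,-1],[0,0,0,0,0,0,-1],[0,0,0,0,0,0,-1],[0,0,0,0,0,0,-1],[0,0,0,0,0,0,-1]]]' 40
python3 -m creep '[[[0,0,-0.2,0,0,0,-1],[0,0,-0.2,0,0,0,-1],[0,0,-0.3,0,0,0,-1],[0,0,-0.5,0,0,0,-1],[0,0,-0.5,0,0,0,-1],[0,0,-0.5,0,0,0,-1],[0,0,0,0,0,0,-1],[0,0,0,0,0,0,-1]]]'
```

```text
clock: 17.45
ee_pos: [0.4962, 0.1211, 0.0152]
ee_rot: [[1.0, 0.001, 0.001], [0.001, -1.0, 0.0], [0.001, -0.0, -1.0]]
ft_force: [-0.2, -0.1, 0.5]
finger_gap: 0.0429
grip_force: 41.7
clock: 18.25
ee_pos: [0.4963, 0.1211, 0.0596]
ee_rot: [[1.0, 0.001, 0.001], [0.001, -1.0, 0.0], [0.001, -0.0, -1.0]]
ft_force: [0.7, 0.1, -3.0]
finger_gap: 0.0425
grip_force: 41.6
```

```bash
python3 -m creep '[[[0,0,-0.9,0,0,0,-1],[0,0,-0.9,0,0,0,-1],[0,0,-0.9,0,0,0,-1],[0,0,-0.9,0,0,0,-1],[0,0,-0.9,0,0,0,-1],[0,0,-0.9,0,0,0,-1],[0,0.3,-0.9,0,0,0,-1],[0.1,0.6,-0.9,0,0,0,-1]]]' 
python3 -m creep '[[[0.33,1,0,0,0,0,-1],[0.33,1,0,0,0,0,-1],[0.33,1,0,0,0,0,-1],[0.33,1,0,0,0,0,-1],[0.33,1,0,0,0,0,-1],[0.33,1,0,0,0,0,-1],[0.33,1,0,0,0,0,-1],[0.33,1,0,0,0,0,-1]]]' >/dev/null
python3 -m creep '[[[0.33,1,0,0,0,0,-1],[0.33,1,0,0,0,0,-1],[0.33,1,0,0,0,0,-1],[0.33,1,0,0,0,0,-1],[0.33,1,0,0,0,0,-1],[0.33,1,0,0,0,0,-1],[0.33,1,0,0,0,0,-1],[0.33,1,0,0,0,0,-1]]]' 
python3 -m creep '[[[0.33,1,0,0,0,0,-1],[0.33,1,0,0,0,0,-1],[0.33,0.8,0,0,0,0,-1],[0.1,0.5,0,0,0,0,-1],[0,0,0,0,0,0,-1],[0,0,0,0,0,0,-1],[0,0,0,0,0,0,-1],[0,0,0,0,0,0,-1]]]'
python3 - <<'E'
from h import *
st()
im=optics.grab_frame("wrist"); cv2.imwrite("pics/w9.png",im[:,:,::-1])
for n in ["lid_top","button_top","canister_rim","canister","full_canister"]:
    for r in optics.landmark_of("wrist",n)[:2]: print(n,round(r["confidence"],2),np.round(r["position"],1))
for c in ["top","scene"]:
    im=optics.grab_frame(c); cv2.imwrite(f"pics/{c}9.png",im[:,:,::-1])
    for n in ["lid_top","button_top","canister_rim","lid"]:
        for r in optics.landmark_of(c,n)[:3]: print(c,n,round(r["confidence"],2),np.round(r["position"],1))
E
```

```text
clock: 19.05
ee_pos: [0.4972, 0.1033, 0.2027]
ee_rot: [[1.0, 0.002, -0.002], [0.002, -1.0, 0.0], [-0.002, -0.0, -1.0]]
ft_force: [0.1, -0.1, -3.4]
finger_gap: 0.0427
grip_force: 41.5
clock: 20.65
ee_pos: [0.6042, -0.2186, 0.2029]
ee_rot: [[1.0, 0.0, -0.0], [0.0, -1.0, 0.0], [-0.0, -0.0, -1.0]]
ft_force: [0.6, 0.2, -2.0]
finger_gap: 0.0423
grip_force: 41.6
clock: 21.45
ee_pos: [0.6255, -0.2821, 0.2031]
ee_rot: [[1.0, 0.001, -0.0], [0.001, -1.0, 0.0], [-0.0, -0.0, -1.0]]
ft_force: [0.1, -0.0, -2.6]
finger_gap: 0.0425
grip_force: 41.6
21.45 [ 0.6255 -0.2821  0.2031] [[1.0, 0.001, -0.0], [0.001, -1.0, 0.0], [-0.0, -0.0, -1.0]] [ 0.1 -0.  -2.6] 0.04250951153490812 41.58703565597534 [-0.53  0.2   1.47  0.    1.48  1.04]
lid_top 0.8 [318.6 254.5]
button_top 0.82 [317.4 278.4]
button_top 0.67 [ 42.7 359.8]
top lid_top 0.75 [261.1 250. ]
top lid_top 0.66 [435.4 134.2]
top button_top 0.38 [264.6 253. ]
top lid 0.92 [262.1 253.1]
top lid 0.55 [432.6 137. ]
scene lid_top 0.78 [376.1 290.7]
scene lid_top 0.76 [279.  169.3]
scene button_top 0.43 [375.2 284.5]
scene canister_rim 0.93 [372.8 307.8]
scene canister_rim 0.63 [317.9 366.2]
scene canister_rim 0.26 [297.7 127.1]
scene lid 0.87 [372.9 299.9]
scene lid 0.6 [279.  172.9]
```

View pics/w9.png

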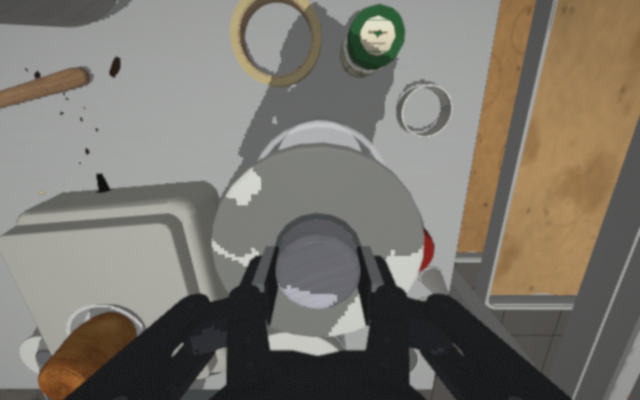

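The wrist view shows the held lid, with its flange spanning columns 212–424 and its button at (318,270). The open canister's far rim arc shows behind it, with its top at about (320,121). I'll fit both circles numerically and cross-check with the fixed cameras.

Run:
```python
from h import *
for c,n,p,z in [("scene","lid",(376.1,290.7),.222),("scene","but",(375.2,284.5),.2445),("scene","lid0",(372.9,299.9),.188),("scene","rim",(372.8,307.8),.125),("scene","rim0",(373,310.8),.125),("scene","base0",(365.1,328),0),
 ("top","lid",(435.4,134.2),.222),("top","lid0",(432.6,137),.188),("top","rim0",(423.9,138.6),.125),("top","base0",(411.7,149.6),0)]:
    print(c,n,np.round(ray(c,p,z),4))
g=cv2.GaussianBlur(cv2.cvtColor(cv2.imread("pics/w9.png"),cv2.COLOR_BGR2GRAY),(3,3),0).astype(int)
for c in range(250,396,10):
    d=np.diff(g[100:215,c]); i=[k for k in range(1,113) if abs(d[k])>9 and abs(d[k])>=abs(d[k-1]) and abs(d[k])>abs(d[k+1])]
    print(c,[(100+k,int(d[k])) for k in i])
for r in (200,215,230,245): print(r,[(200+k,int(np.diff(g[r,200:240])[k])) for k in range(39) if abs(np.diff(g[r,200:240])[k])>12],[(405+k,int(np.diff(g[r,405:440])[k])) for k in range(34) if abs(np.diff(g[r,405:440])[k])>12])
# canister from top0 picture: rim circle edges
t=cv2.cvtColor(cv2.imread("pics/top0.png"),cv2.COLOR_BGR2GRAY)
u=cv2.resize(t[105:180,380:460],None,fx=4,fy=4,interpolation=cv2.INTER_CUBIC)
print([np.round([380+x/4,105+y/4,r/4],1).tolist() for x,y,r in cv2.HoughCircles(u,cv2.HOUGH_GRADIENT,1,20,param1=80,param2=25,minRadius=85,maxRadius=125)[0][:4]])
```

```text
scene lid [ 0.6286 -0.2832  0.222 ]
scene but [ 0.6245 -0.2796  0.2445]
scene lid0 [ 0.6253 -0.2904  0.188 ]
scene rim [ 0.6296 -0.2833  0.125 ]
scene rim0 [ 0.6307 -0.2902  0.125 ]
scene base0 [ 0.6215 -0.2886  0.    ]
top lid [ 0.628  -0.2839  0.222 ]
top lid0 [ 0.6282 -0.2873  0.188 ]
top rim0 [ 0.6364 -0.2831  0.125 ]
top base0 [ 0.6282 -0.281   0.    ]
250 [(167, 24), (200, -18)]
260 [(104, -10), (158, -14), (176, 14), (189, -19)]
270 [(142, 13), (150, -14)]
280 [(133, 14), (140, -13), (149, -17)]
290 [(128, 18), (146, -20)]
300 [(123, 24), (143, -21)]
310 [(121, 23), (142, -22)]
320 [(120, 22), (142, -20)]
330 [(121, 25), (143, -20)]
340 [(124, 23), (144, -21)]
350 [(128, 17), (146, -19)]
360 [(133, 17), (140, -17), (151, -12)]
370 [(141, 14), (150, -11)]
380 [(119, 20), (162, -17)]
390 [(169, -15)]
200 [(234, 14), (235, 24), (236, 23)] [(413, 14)]
215 [] [(420, 15), (421, 13)]
230 [] [(421, -13), (422, -22), (423, -15), (425, 23), (426, 28), (427, 23), (428, 13)]
245 [(209, 13), (210, 29), (211, 34), (212, 21), (218, -14), (219, -18), (220, -13)] [(423, -25), (424, -21), (432, 18), (433, 30), (434, 29), (435, 15)]
[[424.8999938964844, 140.39999389648438, 21.5], [419.8999938964844, 142.60000610351562, 26.600000381469727]]
```

```bash
cat > fit.py <<'E'
from h import *
from scipy.optimize import least_squares
p=optics.camera_params("wrist");K=np.array(p["camera_matrix"]);Mi=np.linalg.inv(np.array(p["mount"]))
def proj(c,r,a):
    P=np.stack([c[0]+r*np.cos(a),c[1]+r*np.sin(a),np.full_like(a,c[2]),np.ones_like(a)]);q=K@(Mi@P)[:3];return (q[:2]/q[2]).T
a=np.linspace(-np.pi,np.pi,2000)
def res(c,r,pts): 
    q=proj(c,r,a); return np.sqrt(((pts[:,None]-q[None])**2).sum(2).min(1))*np.sign(np.hypot(*(pts-q.mean(0)).T)-20*0) 
def sres(c,r,pts):
    q=proj(c,r,a);m=proj(c,0,a[:1])[0];d=((pts[:,None]-q[None])**2).sum(2);i=d.argmin(1)
    return np.sqrt(d.min(1))*np.sign(np.hypot(*(pts-m).T)-np.hypot(*(q[i]-m).T))
E
python3 - <<'E'
from fit import *
lid=np.array([(260,158),(280,149),(290,146),(300,143),(310,142),(320,142),(330,143),(340,144),(350,146),(360,151),(370,153),(380,162),(390,169),(250,167),(413,200),(420.5,215),(424,245),(211,245),(422.5,230)],float)+[0,.5]
f=least_squares(lambda c:sres(c,.062,lid),[0,0,-.03],loss="soft_l1");L=f.x;print("lid tool",L.round(4),np.abs(f.fun).mean(),f.fun.round(1))
out=np.array([(270,142),(280,133),(290,128),(300,123.5),(310,121),(320,120),(330,121),(340,124),(350,128),(360,133),(370,141)],float)+[0,.5]
for nm,r,dz in [("rim",.06,.097),("base",.06,.222),("rim56",.056,.097)]:
    g=least_squares(lambda c:sres([c[0],c[1],L[2]+dz],r,out),[0,0]);print(nm,g.x.round(4),"minus lid",(g.x-L[:2]).round(4),"err",np.abs(g.fun).mean().round(2))
g=least_squares(lambda c:sres(c,.06,out),[0,0,.06]);print("free rim",g.x,g.x-L,np.abs(g.fun).mean())
for nm,r,dz in [("rim",.06,.097),("base",.06,.222),("inrim",.056,.097)]:
    q=proj([L[0],L[1],L[2]+dz],r,a);print(nm,"pred top row",q[:,1].min().round(1),"cols at rows<145",q[q[:,1]<145][:,0].min().round(0),q[q[:,1]<145][:,0].max().round(0))
E
```

```text
lid tool [ 0.0018 -0.0003 -0.0121] 0.7885175642136693 [-0.5 -0.5 -0.4  0.7  0.6  0.4  0.2  0.6  1.  -0.5  1.7 -1.  -0.5 -2.4
 -1.5  0.3  1.1  0.8 -0.4]
rim [0.0092 0.0021] minus lid [0.0074 0.0024] err 0.37
base [0.0061 0.0032] minus lid [0.0044 0.0035] err 3.45
rim56 [0.0136 0.0021] minus lid [0.0119 0.0024] err 0.71
free rim [0.00928687 0.00204622 0.08081737] [0.00753022 0.00231902 0.09294603] 0.3537739028125198
rim pred top row 130.1 cols at rows<145 275.0 360.0
base pred top row 121.1 cols at rows<145 277.0 357.0
inrim pred top row 134.9 cols at rows<145 283.0 352.0
```

```bash
python3 -m creep '[[[0.2,0.06,0.3,0,0,0,-1],[0.12,0.05,0.5,0,0,0,-1],[0,0,0.5,0,0,0,-1],[0,0,0.5,0,0,0,-1],[0,0,0.5,0,0,0,-1],[0,0,0.4,0,0,0,-1],[0,0,0,0,0,0,-1],[0,0,0,0,0,0,-1]]]'
python3 - <<'E'
from fit import *
im=optics.grab_frame("wrist"); cv2.imwrite("pics/w10.png",im[:,:,::-1])
g=cv2.GaussianBlur(cv2.cvtColor(im,cv2.COLOR_RGB2GRAY),(3,3),0).astype(int)
L=np.array([.0018,-.0003,-.0121])
z=telemetry.get_state()["ee_pos"][2]; dz=(z-.0152+.034)-.125
print("dz",dz)
for n,r,d in [("lid",.062,0),("rim",.06,dz)]:
    q=proj(L+[0,0,d],r,a); print(n,[(c,round(float(q[np.abs(q[:,0]-c)<2][:,1].min()),1)) for c in range(260,385,20)])
for c in range(240,400,10):
    d=np.diff(g[90:235,c]); i=[k for k in range(1,143) if abs(d[k])>8 and abs(d[k])>=abs(d[k-1]) and abs(d[k])>abs(d[k+1])]
    print(c,[(90+k,int(d[k])) for k in i])
for cam in ("scene","top"):
    im=optics.grab_frame(cam);cv2.imwrite(f"pics/{cam}10.png",im[:,:,::-1])
    for n,zz in [("lid_top",dz+.125),("canister_rim",.125),("canister",0)]:
        for r in optics.landmark_of(cam,n)[:3]: print(cam,n,round(r["confidence"],2),np.round(ray(cam,r["position"],zz),4))
E
```

```text
clock: 23.05
ee_pos: [0.6319, -0.2851, 0.1489]
ee_rot: [[1.0, 0.0, -0.0], [0.0, -1.0, 0.0], [-0.0, -0.0, -1.0]]
ft_force: [0.5, -0.3, -2.8]
finger_gap: 0.043
grip_force: 41.6
dz 0.043329364669589754
lid [(260, 156.9), (280, 148.3), (300, 143.8), (320, 142.8), (340, 144.6), (360, 150.1), (380, 160.1)]
rim [(260, 157.1), (280, 144.7), (300, 138.6), (320, 137.2), (340, 139.7), (360, 147.3), (380, 162.1)]
240 [(132, -11), (176, 22), (203, -26)]
250 [(111, -12), (169, 27), (195, -17), (202, -10)]
260 [(93, -13), (155, 13), (158, -12), (173, 28), (177, -16), (193, -14)]
270 [(148, 14), (153, -17)]
280 [(105, -12), (143, 20), (149, -25), (231, -10)]
290 [(136, 15), (140, 9), (146, -26), (221, -14)]
300 [(131, 18), (138, 9), (143, -28), (215, -15)]
310 [(129, 20), (142, -28), (213, -15)]
320 [(129, 19), (137, 9), (142, -27), (212, -16)]
330 [(130, 19), (137, 9), (143, -26), (214, -16)]
340 [(134, 18), (144, -27), (218, -15)]
350 [(141, 20), (147, -24), (226, -12)]
360 [(147, 13), (151, -14)]
370 [(152, 10), (155, -10)]
380 [(154, 12), (162, -14)]
390 [(133, 18), (169, -15)]
scene lid_top 0.72 [ 0.6345 -0.2874  0.1683]
scene lid_top 0.55 [0.3642 0.0324 0.1683]
scene canister 0.59 [ 0.6287 -0.2873  0.    ]
top lid_top 0.92 [0.3521 0.1252 0.1683]
top lid_top 0.7 [ 0.6268 -0.2868  0.1683]
top canister 0.8 [ 0.6262 -0.2909  0.    ]
```

Run:
```python
from fit import *
L=np.array([.0018,-.0003,-.0121]);dz=.0433
A=np.array([(290,136),(300,131),(310,129),(320,129),(330,130),(340,134),(350,141)],float)+[0,.5]
S=np.array([(260,155),(270,148),(280,143),(300,138),(320,137),(330,137),(360,147)],float)+[0,.5]
B=np.vstack([A,[(270,148.5),(280,143.5),(360,147.5),(260,155.5)]])
for nm,P in (("A",A),("S",S),("B",B)):
  for z,r in ((dz,.06),(dz,.062),(dz,.056),(dz+.125,.06),(dz+.125,.05)):
    g=least_squares(lambda c:sres([c[0],c[1],L[2]+z],r,P),[0,0],loss="soft_l1");print(nm,round(z,3),r,"minus lid",(g.x-L[:2]).round(4),"err",np.abs(sres([*g.x,L[2]+z],r,P)).mean().round(2))
for off in ((0,0),(.003,0),(.006,.0)):
  print(off,[(nm,[(c,round(float(q[np.abs(q[:,0]-c)<2][:,1].min()),1)) for c in (270,280,300,320,340,360)]) for nm,z,r in (("rim",dz,.06),("base",dz+.125,.06)) for q in [proj(L+[off[0],off[1],z],r,a)]])
```

```text
A 0.043 0.06 minus lid [ 0.0045 -0.0028] err 1.35
A 0.043 0.062 minus lid [ 0.0025 -0.0025] err 1.42
A 0.043 0.056 minus lid [ 0.0086 -0.002 ] err 1.22
A 0.168 0.06 minus lid [-0.0053 -0.0008] err 0.25
A 0.168 0.05 minus lid [ 0.0055 -0.0003] err 0.56
S 0.043 0.06 minus lid [ 0.0006 -0.0014] err 0.55
S 0.043 0.062 minus lid [-0.0015 -0.0011] err 0.43
S 0.043 0.056 minus lid [ 0.0048 -0.0022] err 0.88
S 0.168 0.06 minus lid [-0.0107 -0.0098] err 3.73
S 0.168 0.05 minus lid [-0.     -0.0119] err 5.24
B 0.043 0.06 minus lid [0.0036 0.0013] err 2.05
B 0.043 0.062 minus lid [0.0015 0.0017] err 2.22
B 0.043 0.056 minus lid [0.0078 0.0003] err 1.73
B 0.168 0.06 minus lid [-0.005  -0.0018] err 1.69
B 0.168 0.05 minus lid [ 0.006  -0.0022] err 3.19
(0, 0) [('rim', [(270, 150.0), (280, 144.7), (300, 138.6), (320, 137.2), (340, 139.7), (360, 147.3)]), ('base', [(270, 149.4), (280, 137.4), (300, 126.3), (320, 124.1), (340, 128.3), (360, 143.0)])]
(0.003, 0) [('rim', [(270, 145.3), (280, 140.0), (300, 134.0), (320, 132.6), (340, 135.1), (360, 142.7)]), ('base', [(270, 146.4), (280, 134.5), (300, 123.4), (320, 121.2), (340, 125.4), (360, 140.1)])]
(0.006, 0.0) [('rim', [(270, 140.6), (280, 135.3), (300, 129.3), (320, 128.0), (340, 130.4), (360, 138.0)]), ('base', [(270, 143.5), (280, 131.6), (300, 120.5), (320, 118.3), (340, 122.5), (360, 137.1)])]
```

The faint rim edges fit the rim circle to within about 1.5 mm of the lid's axis. After a small y correction I'll descend gently.

```bash
python3 -m creep '[[[0,-0.06,0.2,0,0,0,-1],[0,0,0.2,0,0,0,-1],[0,0,0.2,0,0,0,-1],[0,0,0.1,0,0,0,-1],[0,0,0.1,0,0,0,-1],[0,0,0,0,0,0,-1],[0,0,0,0,0,0,-1],[0,0,0,0,0,0,-1]]]' 
python3 -m creep '[[[0,0,0.1,0,0,0,-1],[0,0,0.1,0,0,0,-1],[0,0,0.1,0,0,0,-1],[0,0,0,0,0,0,-1],[0,0,0,0,0,0,-1],[0,0,0,0,0,0,-1],[0,0,0,0,0,0,-1],[0,0,0,0,0,0,-1]]]'
```

```text
clock: 24.3
ee_pos: [0.6321, -0.284, 0.1333]
ee_rot: [[1.0, 0.001, 0.0], [0.001, -1.0, -0.0], [0.0, 0.0, -1.0]]
ft_force: [-0.6, -0.5, -2.6]
finger_gap: 0.0423
grip_force: 41.6
clock: 25.1
ee_pos: [0.632, -0.2839, 0.1271]
ee_rot: [[1.0, 0.001, 0.0], [0.001, -1.0, -0.0], [0.0, 0.0, -1.0]]
ft_force: [0.4, 0.3, -2.8]
finger_gap: 0.0425
grip_force: 41.6
```

Free so far, with no lateral force. I'll continue in 1 mm steps.

```bash
python3 -m creep '[[[0,0,0.05,0,0,0,-1],[0,0,0.05,0,0,0,-1],[0,0,0.05,0,0,0,-1],[0,0,0,0,0,0,-1],[0,0,0,0,0,0,-1],[0,0,0,0,0,0,-1],[0,0,0,0,0,0,-1],[0,0,0,0,0,0,-1]]]' 
python3 -m creep '[[[0,0,0.05,0,0,0,-1],[0,0,0.05,0,0,0,-1],[0,0,0,0,0,0,-1],[0,0,0,0,0,0,-1],[0,0,0,0,0,0,-1],[0,0,0,0,0,0,-1],[0,0,0,0,0,0,-1],[0,0,0,0,0,0,-1]]]'
```

```text
clock: 25.9
ee_pos: [0.632, -0.2839, 0.1241]
ee_rot: [[1.0, 0.001, 0.0], [0.001, -1.0, -0.0], [0.0, 0.0, -1.0]]
ft_force: [1.1, 0.0, -2.9]
finger_gap: 0.0422
grip_force: 41.6
clock: 26.7
ee_pos: [0.632, -0.284, 0.1221]
ee_rot: [[1.0, 0.001, 0.0], [0.001, -1.0, -0.0], [0.0, 0.0, -1.0]]
ft_force: [-1.7, 1.0, 1.1]
finger_gap: 0.0424
grip_force: 41.7
```

Contact came exactly at the predicted seat height. I'll seat it half a millimetre more, dwell, release and rise.

```bash
python3 -m creep '[[[0,0,0.03,0,0,0,-1],[0,0,0,0,0,0,-1],[0,0,0,0,0,0,-1],[0,0,0,0,0,0,-1],[0,0,0,0,0,0,-1],[0,0,0,0,0,0,-1],[0,0,0,0,0,0,-1],[0,0,0,0,0,0,-1]]]' 
python3 -m creep '[[[0,0,0,0,0,0,1],[0,0,0,0,0,0,1],[0,0,0,0,0,0,1],[0,0,0,0,0,0,1],[0,0,0,0,0,0,1],[0,0,0,0,0,0,1],[0,0,0,0,0,0,1],[0,0,0,0,0,0,1]]]'
python3 -m creep '[[[0,0,-0.3,0,0,0,1],[0,0,-0.5,0,0,0,1],[0,0,-1,0,0,0,1],[0,0,-1,0,0,0,1],[0,0,0,0,0,0,1],[0,0,0,0,0,0,1],[0,0,0,0,0,0,1],[0,0,0,0,0,0,1]]]'
python3 - <<'E'
from fit import *
im=optics.grab_frame("wrist"); cv2.imwrite("pics/w11.png",im[:,:,::-1])
g=cv2.GaussianBlur(cv2.cvtColor(im,cv2.COLOR_RGB2GRAY),(3,3),0).astype(int)
z=telemetry.get_state()["ee_pos"][2]
print("dz button", z-.1221)
for n in ("lid_top","button_top","canister_rim"):
    for r in optics.landmark_of("wrist",n)[:2]: print(n,round(r["confidence"],2),np.round(r["position"],1))
for c in range(240,400,20):
    d=np.diff(g[60:300,c]); i=[k for k in range(1,238) if abs(d[k])>8 and abs(d[k])>=abs(d[k-1]) and abs(d[k])>abs(d[k+1])]
    print(c,[(60+k,int(d[k])) for k in i])
Lt=np.array([.0018,-.0003,-.0121])+[0,0,z-.1221]
for n,r,d in [("flange",.062,0),("button",.022,-.0225),("rim",.06,.016)]:
    q=proj(Lt+[0,0,d],r,a); print(n,q.min(0),q.max(0),q.mean(0))
for cam in ("scene","top"):
    im=optics.grab_frame(cam);cv2.imwrite(f"pics/{cam}11.png",im[:,:,::-1])
    for n,zz in [("lid_top",.141),("canister",0),("full_canister",0),("timer",0)]:
        for r in optics.landmark_of(cam,n)[:2]: print(cam,n,round(r["confidence"],2),np.round(ray(cam,r["position"],zz),4))
E
```

```text
clock: 27.5
ee_pos: [0.6321, -0.2839, 0.1215]
ee_rot: [[1.0, 0.001, 0.0], [0.001, -1.0, -0.0], [0.0, 0.0, -1.0]]
ft_force: [-0.7, -0.2, 1.7]
finger_gap: 0.0425
grip_force: 41.7
clock: 28.3
ee_pos: [0.6319, -0.2839, 0.1214]
ee_rot: [[1.0, 0.001, 0.0], [0.001, -1.0, 0.0], [0.0, -0.0, -1.0]]
ft_force: [-0.0, 0.1, -0.3]
finger_gap: 0.0853
grip_force: 0.0
clock: 29.1
ee_pos: [0.6312, -0.2835, 0.1757]
ee_rot: [[1.0, 0.0, -0.002], [0.0, -1.0, 0.001], [-0.002, -0.001, -1.0]]
ft_force: [0.6, 0.8, 0.6]
finger_gap: 0.0856
grip_force: 0.0
dz button 0.05369832294569156
lid_top 0.87 [ 27.7 375.5]
lid_top 0.58 [317.8 220.3]
button_top 0.74 [319.3 229.6]
button_top 0.47 [ 28.8 381.7]
240 [(61, 15)]
260 [(70, -14), (76, 15), (95, -10), (155, 11)]
280 [(200, 27), (213, -16), (216, -13), (281, 15)]
300 [(90, 12), (93, -10), (129, 17), (133, -14), (190, -15), (219, 18), (248, -20), (283, 10)]
320 [(126, 17), (131, -13), (185, -15), (226, 26), (254, -16), (282, 16), (286, -10)]
340 [(131, 14), (134, -12), (192, -12), (249, 10), (253, 16), (283, -28)]
360 [(69, 17), (73, -13), (222, 11), (227, 14), (275, -10)]
380 [(72, 19), (128, 19), (159, -10), (200, 18), (258, -17)]
flange [236.10570677 132.63064265] [398.44512366 284.23524697] [317.28141825 211.92321398]
button [285.50842283 197.19734625] [349.06355852 255.47925177] [317.28689954 226.87337945]
rim [243.84057902 133.26245465] [390.71402319 271.5216376 ] [317.28217955 205.27619229]
scene lid_top 0.84 [ 0.6353 -0.2877  0.141 ]
scene lid_top 0.45 [0.3537 0.0555 0.141 ]
scene canister 0.92 [ 0.619 -0.291  0.   ]
scene full_canister 0.65 [ 0.4324 -0.2575  0.    ]
scene timer 0.9 [ 0.523  -0.3942  0.    ]
top lid_top 0.93 [0.3491 0.1295 0.141 ]
top lid_top 0.72 [ 0.6328 -0.2811  0.141 ]
top canister 0.68 [ 0.625  -0.2805  0.    ]
top canister 0.58 [ 0.6566 -0.3245  0.    ]
```

The lid sits where predicted: its flange edge is at row 131 against 132.6 expected, and the button is still up. Now I'll shut the fingers and press the button.

```bash
python3 -m creep '[[[0,0,0,0,0,0,-1],[0,0,0,0,0,0,-1],[0,0,0,0,0,0,-1],[0,0,0,0,0,0,-1],[0,0,0,0,0,0,-1],[0,0,0.4,0,0,0,-1],[0,0,0.4,0,0,0,-1],[0,0,0.4,0,0,0,-1]]]' 
python3 -m creep '[[[0,0,0.2,0,0,0,-1],[0,0,0.2,0,0,0,-1],[0,0,0.2,0,0,0,-1],[0,0,0.2,0,0,0,-1],[0,0,0.2,0,0,0,-1],[0,0,0.2,0,0,0,-1],[0,0,0.1,0,0,0,-1],[0,0,0,0,0,0,-1]]]'
python3 -m creep '[[[0,0,0.1,0,0,0,-1],[0,0,0,0,0,0,-1],[0,0,0,0,0,0,-1],[0,0,0,0,0,0,-1],[0,0,0,0,0,0,-1],[0,0,0,0,0,0,-1],[0,0,0,0,0,0,-1],[0,0,0,0,0,0,-1]]]'
```

```text
clock: 30.6
ee_pos: [0.6316, -0.2837, 0.1521]
ee_rot: [[1.0, 0.001, -0.001], [0.001, -1.0, 0.001], [-0.001, -0.001, -1.0]]
ft_force: [1.2, 0.2, -0.3]
finger_gap: -0.0002
grip_force: 0.0
clock: 31.4
ee_pos: [0.632, -0.2839, 0.1272]
ee_rot: [[1.0, 0.0, 0.0], [0.0, -1.0, -0.0], [0.0, 0.0, -1.0]]
ft_force: [-1.1, 0.7, 2.5]
finger_gap: -0.0
grip_force: 1.2
clock: 32.2
ee_pos: [0.6321, -0.284, 0.1255]
ee_rot: [[1.0, 0.001, 0.0], [0.001, -1.0, -0.0], [0.0, 0.0, -1.0]]
ft_force: [-0.4, -0.1, 2.2]
finger_gap: -0.0001
grip_force: 1.3
```

Contact confirmed, with the spring force at 2.2 N. The bottom stop is expected at a reading of about 0.1195.

```bash
python3 -m creep '[[[0,0,0.1,0,0,0,-1],[0,0,0.1,0,0,0,-1],[0,0,0.1,0,0,0,-1],[0,0,0,0,0,0,-1],[0,0,0,0,0,0,-1],[0,0,0,0,0,0,-1],[0,0,0,0,0,0,-1],[0,0,0,0,0,0,-1]]]' 
python3 -m creep '[[[0,0,0.05,0,0,0,-1],[0,0,0,0,0,0,-1],[0,0,0,0,0,0,-1],[0,0,0,0,0,0,-1],[0,0,0,0,0,0,-1],[0,0,0,0,0,0,-1],[0,0,0,0,0,0,-1],[0,0,0,0,0,0,-1]]]'
```

```text
clock: 33.0
ee_pos: [0.632, -0.284, 0.1195]
ee_rot: [[1.0, 0.001, 0.0], [0.001, -1.0, -0.0], [0.0, 0.0, -1.0]]
ft_force: [0.8, -0.7, 3.3]
finger_gap: -0.0003
grip_force: 1.6
clock: 33.8
ee_pos: [0.6321, -0.2839, 0.1192]
ee_rot: [[1.0, 0.001, 0.0], [0.001, -1.0, -0.0], [0.0, 0.0, -1.0]]
ft_force: [-0.2, 0.6, 6.0]
finger_gap: -0.0002
grip_force: 3.0
```

```bash
python3 -m creep '[[[0,0,0.05,0,0,0,-1],[0,0,0.02,0,0,0,-1],[0,0,0,0,0,0,-1],[0,0,0,0,0,0,-1],[0,0,0,0,0,0,-1],[0,0,0,0,0,0,-1],[0,0,0,0,0,0,-1],[0,0,0,0,0,0,-1]]]' 
python3 -m creep '[[[0,0,-0.1,0,0,0,-1],[0,0,-0.2,0,0,0,-1],[0,0,-0.3,0,0,0,-1],[0,0,-0.5,0,0,0,-1],[0,0,-0.8,0,0,0,-1],[0,0,-0.9,0,0,0,-1],[0,0,0,0,0,0,1],[0,0,0,0,0,0,1]]]'
python3 -m creep '[[[0,0,0,0,0,0,1],[0,0,0,0,0,0,1],[0,0,0,0,0,0,1],[0,0,0,0,0,0,1],[0,0,0,0,0,0,1],[0,0,0,0,0,0,1],[0,0,0,0,0,0,1],[0,0,0,0,0,0,1]]]'
python3 - <<'E'
from fit import *
im=optics.grab_frame("wrist"); cv2.imwrite("pics/w12.png",im[:,:,::-1])
g=cv2.GaussianBlur(cv2.cvtColor(im,cv2.COLOR_RGB2GRAY),(3,3),0).astype(int)
z=telemetry.get_state()["ee_pos"][2]
for n in ("lid_top","button_top"):
    for r in optics.landmark_of("wrist",n)[:2]: print(n,round(r["confidence"],2),np.round(r["position"],1))
for c in range(280,360,10):
    d=np.diff(g[110:300,c]); i=[k for k in range(1,188) if abs(d[k])>8 and abs(d[k])>=abs(d[k-1]) and abs(d[k])>abs(d[k+1])]
    print(c,[(110+k,int(d[k])) for k in i])
Lt=np.array([.0018,-.0003,-.0121])+[0,0,z-.1221]
for n,r,d in [("flange",.062,0),("button up",.022,-.0225),("button down",.022,-.0055),("base",.022,0)]:
    q=proj(Lt+[0,0,d],r,a); print(n,q.min(0).round(1),q.max(0).round(1))
E
```

```text
clock: 34.6
ee_pos: [0.6322, -0.284, 0.1192]
ee_rot: [[1.0, 0.001, 0.001], [0.001, -1.0, -0.0], [0.001, 0.0, -1.0]]
ft_force: [-3.0, 1.5, 11.2]
finger_gap: -0.0001
grip_force: 5.2
clock: 35.4
ee_pos: [0.6325, -0.2842, 0.1746]
ee_rot: [[1.0, 0.001, 0.002], [0.001, -1.0, -0.001], [0.002, 0.001, -1.0]]
ft_force: [0.0, 0.2, -0.1]
finger_gap: 0.0281
grip_force: 0.0
clock: 36.2
ee_pos: [0.632, -0.2839, 0.173]
ee_rot: [[1.0, 0.001, 0.0], [0.001, -1.0, -0.0], [0.0, 0.0, -1.0]]
ft_force: [0.4, -1.0, -0.2]
finger_gap: 0.0856
grip_force: 0.0
lid_top 0.95 [315.4 221.1]
lid_top 0.62 [ 26.7 378.1]
button_top 0.8 [318.  220.3]
button_top 0.6 [ 24.  382.6]
280 [(203, 27), (218, -18), (283, 15)]
290 [(135, 11), (200, -9), (204, 10), (228, -13), (238, 12), (284, 10)]
300 [(130, 18), (134, -14), (191, -14), (207, 24), (235, -21), (245, 14), (287, 9)]
310 [(127, 18), (133, -16), (188, -15), (212, 22), (240, -23), (246, -9), (249, 15), (288, 10)]
320 [(127, 18), (132, -15), (187, -15), (214, 24), (240, -20), (246, -10), (250, 16), (285, 19), (288, -12)]
330 [(128, 17), (134, -15), (189, -14), (214, 24), (225, -13), (230, -9), (248, 14), (272, 21), (288, -30), (294, 11)]
340 [(132, 15), (135, -13), (195, -12), (242, 13), (256, 22), (286, -28)]
350 [(242, 21), (282, -10)]
flange [235.1 133. ] [399.4 286.2]
button up [285.1 198.5] [349.5 257.4]
button down [287.5 191. ] [347.  246.1]
base [288.2 188.8] [346.3 242.8]
```

```bash
python3 - <<'E'
import cv2,numpy as np
for n in ("w11","w12"):
    g=cv2.GaussianBlur(cv2.cvtColor(cv2.imread(f"pics/{n}.png"),cv2.COLOR_BGR2GRAY),(3,3),0).astype(int)
    for r in (205,212,220,228,236,244,252): 
        d=np.diff(g[r,270:365]); print(n,r,[(270+k,int(d[k])) for k in range(1,93) if abs(d[k])>8 and abs(d[k])>=abs(d[k-1]) and abs(d[k])>abs(d[k+1])])
E
python3 -m creep '[[[0,0,-1,0,0,0,1],[0,0,-1,0,0,0,1],[0,0,-1,0,0,0,1],[0,0,-1,0,0,0,1],[0,0,-1,0,0,0,1],[0,0,0,0,0,0,1],[0,0,0,0,0,0,1],[0,0,0,0,0,0,1]]]'
python3 - <<'E'
from h import *
for cam in ("scene","top"):
    optics.grab_frame(cam)
    for n,zz in [("lid_top",.141),("button_top",.1465),("canister",0),("full_canister",0),("timer",0),("dough_scraper",0)]:
        for r in optics.landmark_of(cam,n)[:2]: print(cam,n,round(r["confidence"],2),np.round(r["position"],1),np.round(ray(cam,r["position"],zz),4))
E
```

```text
w11 205 [(286, -29), (290, -10), (349, 15)]
w11 212 [(274, 14), (284, -29), (289, -9), (351, 16)]
w11 220 [(284, -12), (287, 17), (291, 9), (300, -14), (348, -9), (351, 15)]
w11 228 [(289, 10), (338, -15), (358, 20)]
w11 236 [(289, 11), (332, -24), (352, 18)]
w11 244 [(295, 16), (326, -24), (347, 25)]
w11 252 [(306, 13), (320, -14), (323, -12), (341, 24)]
w12 205 [(286, -26), (348, 14)]
w12 212 [(284, -29), (293, 9), (304, -13), (346, -9), (350, 15)]
w12 220 [(280, 19), (283, -25), (290, 11), (334, -21), (347, -9), (351, 18)]
w12 228 [(284, -16), (289, 23), (329, -26), (345, -9), (350, 15), (360, 26)]
w12 236 [(288, -15), (299, 10), (305, 14), (323, -24), (345, 13), (354, 17), (357, 9)]
w12 244 [(296, -11), (314, 17), (318, -23), (337, 9), (349, 16)]
w12 252 [(344, 26)]
clock: 37.15
ee_pos: [0.6313, -0.2835, 0.271]
ee_rot: [[1.0, 0.001, -0.002], [0.001, -1.0, 0.001], [-0.002, -0.001, -1.0]]
ft_force: [-0.6, -0.2, -0.0]
finger_gap: 0.0853
grip_force: 0.0
scene lid_top 0.89 [277.4 172. ] [0.3526 0.0456 0.141 ]
scene lid_top 0.56 [377.2 308.4] [ 0.6386 -0.2896  0.141 ]
scene button_top 
[... 244 characters left out ...]
 [320.9 369. ] [ 0.5283 -0.4016  0.    ]
scene dough_scraper 0.63 [372.3 300.6] [ 0.6327 -0.2152  0.    ]
scene dough_scraper 0.45 [286.5 307.8] [ 0.422  -0.2637  0.    ]
top lid_top 0.93 [259.8 253.2] [0.3414 0.1331 0.141 ]
top lid_top 0.63 [427.4 141.5] [ 0.6259 -0.2877  0.141 ]
top button_top 0.54 [262.1 251.1] [0.3472 0.1266 0.1465]
top button_top 0.47 [426.8 138.4] [ 0.6328 -0.2847  0.1465]
top canister 0.86 [414.3 147.2] [ 0.6353 -0.2886  0.    ]
top canister 0.65 [427.6 138.9] [ 0.6599 -0.3274  0.    ]
top full_canister 0.76 [403.1 215.8] [ 0.436  -0.2559  0.    ]
top dough_scraper 0.78 [204.1 241.1] [0.3596 0.3156 0.    ]
top dough_scraper 0.29 [425.6 140. ] [ 0.6566 -0.3216  0.    ]
```

```bash
python3 -c "
from workcell import manip; print(manip.job_done())"
```

```text
the job is handed in; nothing more can be done
None
```

I set the lid fully home on the open canister with its button up, pressed the button down, checked in the camera images that it stayed down and nothing else had been pushed, and handed the job in at about 38 s; no verdict was shown.

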